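Set the changeover interlock to the green breaker

ROBOT

A 7-joint arm with a two-finger parallel gripper is mounted at the origin on the work surface. World frame = base frame: x ahead of the robot, y to its left, z up, the work surface at z = 0. Lengths are in mm, angles in rad, forces in N, time in s.
With the tool pointing down it reaches from about 400 to 875 mm from the base axis. Payload 4.4 kg.
Tool frame: the origin (TCP) lies at the very end of the fingers, on their centre line; the grasp point (between the pads) lies 19 mm behind it; z points along the fingers, y is the direction in which the jaws open and shut (so a half turn about z gives the same grasp; the last joint's range is limited). The gripper opens to 85 mm and grips with 20 to 120 N. Pads are 22 mm wide; open, the fingers measure 114 mm over their backs; the gripper's body (76 mm by 85 mm) begins 54 mm behind the grasp point. The pads swing forward as they close: fully open they stand 13 mm farther back than shut.
Start: joints at [-1.202, 0.628, 0.038, 1.517, -0.027, 0.996, -0.02], TCP at [273.778, 589.545, 231.313] pointing down, gripper open.
Joint ranges: [-3.06, 3.06], [-0.37, 2.12], [-1.25, 1.32], [0.18, 2.47], [-1.1, 4.24], [0.23, 1.98], [-2.94, 2.94]. Speed limits (rad/s): [2.57, 2.57, 3.14, 3.14, 3.14, 3.14, 3.14].

INTERFACE

Orientations are given as [roll, pitch, yaw] about the fixed x, y, z axes, in that order (R = Rz(yaw) Ry(pitch) Rx(roll)).
In Python, from cell import read_state, get_image, finish_job gives the robot as it stands.
- The arm moves only by the tool carry_out, never from a script. Its argument "series" is a list that holds one entry, the list of rows, each a list of 7 numbers: the shift along the tool's x, y, z in cm, then the turn, a rotation vector about the tool's x, y, z in rad, then the finger opening in cm, from 0 to 8.54. In form: [[[x, y, z, wx, wy, wz, grip], ...]]. A call has 1 to 5 rows; each row is the pose to reach, as a shift and turn from the pose commanded when the call began, along the tool's axes at that moment; what a row does not reach only later rows make up. A row lasts 1/12 s, in which the tool goes at most 41.7 mm and 7.16 degrees, less where a joint would pass 70% of its speed; a pose out of reach is approached as far as the arm can. A call with a gripper value outside its range is refused whole. The fingers move at their own pace and stop on an object; the grip force is fixed at half the most. Time passes only in rows, so rows that repeat a pose let the fingers close. It gives the time, the measured TCP pose, the force and the opening at its end, in the units of the state.
- read_state(): the state, without advancing time (a new reading comes with each control period).
- get_image(name): name is "scene" or "side" or "wrist"; returns a dict with "img" (384x512x3 uint8, blue, green, red), "z_map" (384x512 float32, mm along the optical axis (not along the pixel's ray), 0 where there is no reading), "mtx" (3x3 intrinsics, pixels), "T" (4x4, takes a point from camera to world coordinates); the wrist camera has in their place "T_tool_cam" (4x4, takes a point from camera to tool coordinates, whose origin is the TCP and whose axes are the flange's). Camera axes: x right, y down, z forward; pixel columns grow to the right and rows downward; lengths in mm; the calibration is good to about 2 mm. A picture is of the moment at which its call begins: read the wrist's pose just before it.
- finish_job(): hands the job in, once; it reports no verdict.
The state is a dict: "clock": time; "qpos": joint angles; "qd": joint speeds; "tau": joint torques, N m; "eef_pos": TCP position; "tool_rot": TCP orientation; "force": force on the tool from outside, world axes, zero at the start; "torque": the same for the moment, N m; "width": finger opening in mm.
Only numpy, scipy, OpenCV 4.12 (cv2) and the standard library are available. Lean on these libraries where they do the work, as an engineer would, in place of code of your own. Each camera call takes 0.05 s, during which the arm holds its last target.

TASK

On the changeover board, push the orange interlock slide along its rail with your fingertips until its spring pin drops into the notch in front of the breaker with the green lever, then let go and leave it clicked in there. Only push the slide, never grip it from both sides or pull up its pin, and leave everything else on the counter and the cabinet where it is.

Things in the scene. Friction and masses are not known exactly. Their poses are not given: they have to be found in the camera images.
- breaker_green: white double-pole breaker with green lever and stripe, fixed on the board, centre 112 mm beyond the rail line, origin under its centre. Like its red, yellow and blue neighbours (any order) 36 mm wide along the rail, 85 mm long across it, nose 77 mm and lever top 87 mm above the counter
- rail_mid (a point): middle of the rail, on the track's top, 22 mm above the counter. Rail 270 mm long, 38 mm wide. The track has four notches, at board y = -90, -45, +45, +90 mm, one in front of each breaker; the middle (y = 0) is the neutral parking zone without a notch.
- board: grey changeover board lying flat on the counter, 260 x 320 x 12 mm. Origin: on the counter, under the middle of the rail. y runs along the rail, x points from the rail to the row of breakers (away from the robot), z up. Breakers and a grey blank filler begin 69 mm from the rail line in +x; beside and above the rail the space is free.
- interlock (a joint): position of the slide along the rail (m): the board-frame y of its centre; end stops at +-0.107. About 2 N of friction; it cannot leave the rail. Between notches it stays where it is left. Within about 4 mm of a notch centre it is drawn in by itself; getting out of a notch takes about 10 to 16 N along the rail.
- pin (a joint): the spring pin in the slide (m): about 0 while it rides up on the track, about +0.004 when it has dropped into a notch, negative if it were pulled up. Pushing through a notch is felt as the push force falling off, then rising as the pin climbs out.
- interlock_mid (a point): centre of the interlock slide: an upright orange block, 24 mm thick along the rail, 96 mm wide across it, from 29 to 71 mm above the counter (centre at 50 mm), white pointer line on top at its +x end
- pin_knob (a point): top of the black pin knob, 16 mm in diameter, standing up through the middle of the orange block, 90 mm above the counter while riding, 86 mm when dropped
- green_notch (a point): point on the rail line, 50 mm above the counter, where the slide's centre must come: at the notch in front of the breaker with the green lever
- bulb_mid (a point): middle of the white dome bulb, 68 mm wide, 72 mm high, on the lid of the red drawer cabinet
- torch_mid (a point): middle of the silver torch standing on its head, 42 mm wide, 130 mm high, on the cabinet lid
- bulb_gripper_mid (a point): middle of the grey and black silicone bulb gripper, 62 mm wide, 75 mm high, on the cabinet lid
- spare_breaker_mid (a point): middle of a loose white single-pole breaker, 85 x 18 x 76 mm, standing on the counter to the right of the board
- screw_jar_mid (a point): middle of a glass screw jar, 52 mm wide, 65 mm high, on the counter to the left of the board
- screwdriver_mid (a point): middle of a screwdriver lying on the counter at the left
- meter_mid (a point): middle of a yellow multimeter, 150 x 75 x 43 mm, lying on the counter at the left
- drawer_mid (a point): point in the middle of the top drawer of the red cabinet (240 x 220 x 170 mm, at the right of the counter), a little open

How it is judged:
By the outcome, as a careful person would: the job done as asked, in the order asked, and still so for the second after the job is handed in, with the robot touching nothing.
It also fails if it takes over 35 s, if anything falls off the work surface, if the arm or the gripper's body presses on something with over 40 N, if the wrist force passes 120 N, or if a joint passes its speed limit or range.

## Working session

There is one attempt and no reset: what is moved stays moved. The work goes in short steps, Python scripts to look and compute and a tool call to move; the robot and the scene stay as the last step left them, time stands still between calls to the robot, and variables do not carry over. Pictures are saved under pics/ and viewed, and the job is handed in when it is done.

Besides the shell and the picture viewer there is one more tool, called as name([rows], argument=value, ...), one row to a line, values as JSON. carry_out: Moves the arm, as the interface text tells. Its arguments: {"type":"object","properties":{"series":{"type":"array","items":{"type":"array","items":{"type":"array","items":{"type":"number"}}}}},"required":["series"]}

```bash
mkdir -p pics; ls
cat > h.py <<'E'
import numpy as np,cv2
from cell import *
def P(im,u,v,d=None):
    d=im['z_map'][v,u] if d is None else d
    p=np.linalg.inv(im['mtx'])@np.array([u,v,1.])*d
    return (im['T']@np.r_[p,1])[:3]
def cloud(im):
    h,w=im['z_map'].shape
    u,v=np.meshgrid(np.arange(w),np.arange(h))
    r=np.stack([u,v,np.ones_like(u)],-1)@np.linalg.inv(im['mtx']).T*im['z_map'][...,None]
    return r@im['T'][:3,:3].T+im['T'][:3,3]
E
python3 - <<'E'
from h import *
print(read_state())
for n in('scene','side'):
    im=get_image(n); cv2.imwrite(f'pics/{n}0.png',im['img']); np.savez(f'{n}0.npz',**im)
    print(n,im['T'].round(2).tolist(),im['mtx'].round(1).tolist())
E
```

```text
pics
{'clock': 0.0, 'qpos': array([-1.20178666,  0.62932413,  0.03841711,  1.51837871, -0.0270172 ,
        0.99629655, -0.02000043]), 'qd': array([-0.00015523, -0.00079427, -0.00174717,  0.00069131, -0.00029463,
        0.00042954,  0.00094347]), 'tau': array([-1.38561732e-03, -5.63393712e+01,  1.22597516e+00, -1.93444902e+01,
        1.11124539e-02,  1.06190558e-02, -4.02865837e-06]), 'eef_pos': array([273.49575652, 588.96772055, 230.39946027]), 'tool_rot': array([-3.13970279e+00, -4.96688367e-06,  2.70679305e+00]), 'force': array([-0.07675163,  0.426538  ,  0.09984817]), 'torque': array([-0.00638049,  0.00564772,  0.00166936]), 'width': 85.21964662759054}
scene [[-0.82, 0.48, -0.32, 1013.95], [0.58, 0.66, -0.48, 713.0], [-0.01, -0.58, -0.81, 1343.67], [0.0, 0.0, 0.0, 1.0]] [[459.6, 0.0, 244.0], [0.0, 459.6, 188.7], [0.0, 0.0, 1.0]]
side [[-0.92, -0.21, 0.32, 44.6], [-0.38, 0.52, -0.76, 1217.47], [-0.01, -0.83, -0.56, 1039.31], [0.0, 0.0, 0.0, 1.0]] [[412.8, 0.0, 257.1], [0.0, 412.8, 194.9], [0.0, 0.0, 1.0]]
```

View pics/scene0.png

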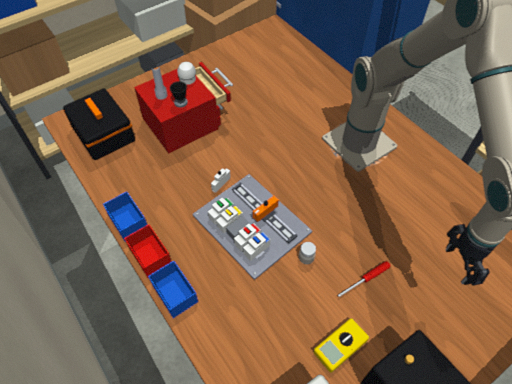

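View pics/side0.png

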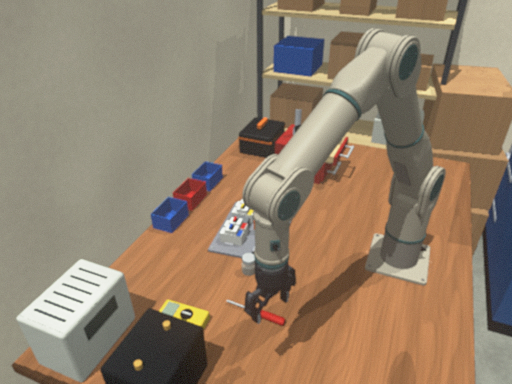

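The scene view shows the board at about (252,225) and the orange slide at about (266,208). I'll zoom in and get positions.

Run:
```python
from h import *
im=dict(np.load('scene0.npz')); c=cloud(im)
cv2.imwrite('pics/crop0.png',cv2.resize(im['img'][160:285,180:325],None,fx=5,fy=4.8,interpolation=cv2.INTER_CUBIC))
for n,(u,v) in dict(orange=(266,208),bc1=(248,178),bc2=(310,231),bc3=(255,275),bc4=(195,213),jar=(307,250),spare=(221,178)).items(): print(n,c[v,u].round(0))
hsv=cv2.cvtColor(im['img'],cv2.COLOR_BGR2HSV)
roi=np.zeros(hsv.shape[:2],bool); roi[170:285,185:315]=1
for n,lo,hi in(('orange',(8,150,120),(20,255,255)),('green',(45,80,60),(80,255,255)),('red',(0,150,80),(5,255,255)),('blue',(105,100,80),(130,255,255)),('yellow',(24,120,120),(35,255,255))):
    m=(cv2.inRange(hsv,lo,hi)>0)&roi&(c[...,2]>15)
    q=c[m]; vv,uu=np.where(m)
    print(n,m.sum(),uu.mean().round(1) if m.sum() else '',vv.mean().round(1) if m.sum() else '',np.median(q,0).round(1),q.min(0).round(),q.max(0).round())
```

```text
orange [494.  67.  69.]
bc1 [ 447. -102.   14.]
bc2 [404. 195.   8.]
bc3 [650. 220.  16.]
bc4 [682. -84.  17.]
jar [483. 265.  68.]
spare [ 540. -135.   51.]
orange 328 264.5 209.7 [500.8  67.4  70.7] [438.  43.  33.] [1014.  713. 1344.]
green 44 223.8 202.5 [597.7 -29.2  73.8] [564. -76.  17.] [618. -14.  90.]
red 39 250.8 228.9 [596.  106.5  80.2] [559.  87.  54.] [1014.  713. 1344.]
blue 80 239.4 250.2 [594.3 145.   65. ] [551. 116.  19.] [840. 164.  93.]
yellow 50 233.2 210.7 [577.1  14.2  62.8] [566.  -5.  54.] [613.  32.  93.]
```

View pics/crop0.png

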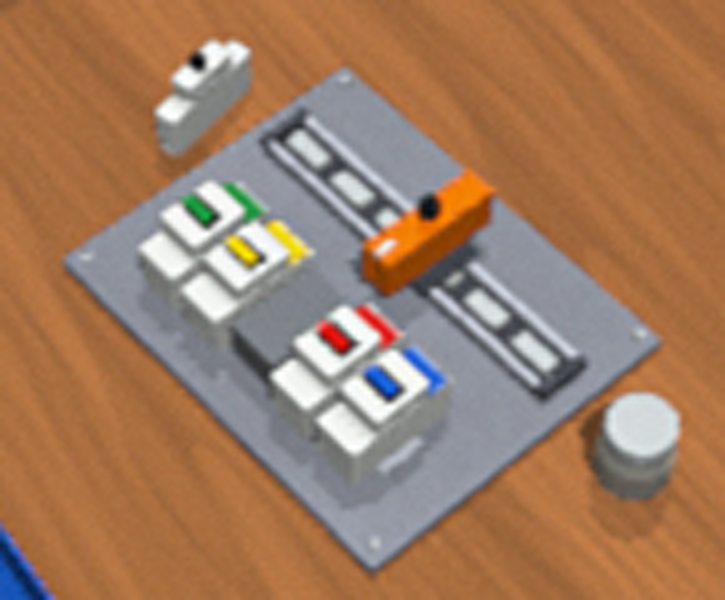

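```bash
cat >> h.py <<'E'
def ray(im,uv,z):
    uv=np.atleast_2d(uv).astype(float)
    d=np.c_[uv,np.ones(len(uv))]@np.linalg.inv(im['mtx']).T@im['T'][:3,:3].T
    o=im['T'][:3,3]; return o+d*((z-o[2])/d[:,2])[:,None]
E
python3 - <<'E'
from h import *
im=dict(np.load('scene0.npz')); c=cloud(im)
hsv=cv2.cvtColor(im['img'],cv2.COLOR_BGR2HSV)
roi=np.zeros(hsv.shape[:2],np.uint8); roi[168:282,188:316]=1
m=((hsv[...,1]<70)&(hsv[...,2]>60)|(c[...,2]>25)).astype(np.uint8)*roi
cs,_=cv2.findContours(cv2.morphologyEx(m,cv2.MORPH_OPEN,np.ones((2,2))),cv2.RETR_EXTERNAL,cv2.CHAIN_APPROX_NONE)
k=max(cs,key=cv2.contourArea)[:,0]
v=im['img'].copy(); cv2.drawContours(v,[k[:,None]],-1,(255,0,255),1); cv2.imwrite('pics/cont.png',cv2.resize(v[160:285,180:325],None,fx=5,fy=4.8,interpolation=0))
w=ray(im,k,12)[:,:2].astype(np.float32)
print(cv2.minAreaRect(w),cv2.boxPoints(cv2.minAreaRect(w)).round(1).tolist())
# levers z 87
for n,lo,hi in(('green',(45,80,60),(80,255,255)),('red',(0,150,80),(5,255,255)),('blue',(105,100,80),(130,255,255)),('yellow',(24,120,120),(35,255,255))):
    mm=cv2.inRange(hsv,lo,hi)*roi
    nn,l,s,ce=cv2.connectedComponentsWithStats(mm)
    for i in range(1,nn):
        if s[i,4]>6: print(n,s[i,4],ce[i].round(1),'z87',ray(im,ce[i],87)[0,:2].round(1),'z77',ray(im,ce[i],72)[0,:2].round(1))
mm=(cv2.inRange(hsv,(8,150,120),(20,255,255))>0)&(roi>0)&(abs(c[...,2]-71)<4)
vv,uu=np.where(mm); w=ray(im,np.c_[uu,vv],71)[:,:2].astype(np.float32); print('slide top',mm.sum(),cv2.minAreaRect(w))
mm=(hsv[...,2]<60)&(roi>0)&(c[...,2]>76); mm[:, :250]=0
vv,uu=np.where(mm); print('knob',len(uu),uu.mean(),vv.mean(),ray(im,[[uu.mean(),vv.mean()]],86),np.median(c[mm],0))
mm=(hsv[...,1]<70)&(hsv[...,2]>60)
E
```

```text
((544.0753173828125, 59.445159912109375), (264.98590087890625, 321.8665466308594), 5.964381217956543) [[395.6000061035156, 205.6999969482422], [429.0, -114.4000015258789], [692.5999755859375, -86.80000305175781], [659.0999755859375, 233.3000030517578]]
green 22 [228.2 201.5] z87 [587.1 -16.8] z77 [582.  -25.5]
green 22 [219.5 203.4] z87 [614.5 -27.2] z77 [609.7 -36.1]
red 19 [255.3 227.7] z87 [573.1 116. ] z77 [567.9 108.8]
red 20 [246.5 230. ] z87 [600.7 106.6] z77 [595.7  99.4]
blue 30 [264.8 236.6] z87 [567.9 159.2] z77 [562.6 152.6]
blue 27 [256. 239.] z87 [595.3 150.2] z77 [590.3 143.5]
yellow 29 [236.9 209.7] z87 [581.9  26.3] z77 [576.8  18.2]
yellow 22 [228.3 211.9] z87 [609.5  17.1] z77 [604.6   8.8]
slide top 129 ((489.11773681640625, 59.528587341308594), (97.81800842285156, 28.111068725585938), 6.277531623840332)
knob 10 265.2 202.5 [[490.17571046  56.89918217  86.        ]] [492.3699704   58.56327022  90.97402369]
```

View pics/cont.png

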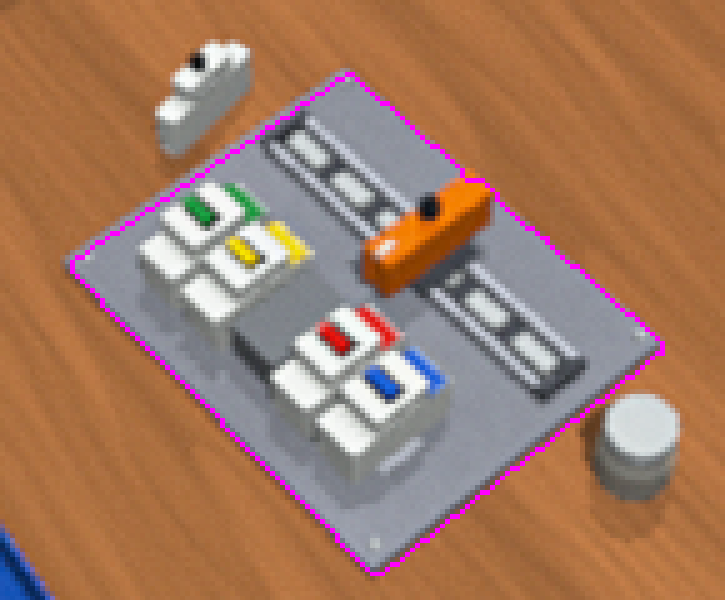

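```bash
cat >> h.py <<'E'
from scipy.spatial.transform import Rotation as R
A=0.107; BX=np.array([np.cos(A),np.sin(A),0]); BY=np.array([-np.sin(A),np.cos(A),0])
def go(u,v,z,yaw=np.pi/2+A):
    s=read_state(); r=R.from_euler('xyz',s['tool_rot']); t=u*BX+v*BY+[0,0,z]
    rv=(r.inv()*R.from_euler('xyz',[np.pi,0,yaw])).as_rotvec()
    d=r.inv().apply(t-s['eef_pos'])/10
    print('uvz now',(s['eef_pos']@BX).round(1),(s['eef_pos']@BY).round(1),s['eef_pos'][2].round(1),'F',s['force'].round(1),'clk',s['clock'],'w',s['width'])
    print('shift cm',d.round(2),'rot',rv.round(3))
E
python3 -c "
from h import *
go(493,60,160)"
```

```text
uvz now 334.9 556.5 230.5 F [ 0.6 -0.  -0.9] clk 0.1 w 85.48243405759072
shift cm [-39.15 -34.37   7.11] rot [-2.000e-03  1.000e-03  1.029e+00]
```

carry_out([
  [[-2.6,-2.3,0,0,0,0.07,0],[-5.2,-4.6,0,0,0,0.14,0],[-7.8,-6.9,0,0,0,0.21,0],[-10.4,-9.2,0,0,0,0.28,0],[-13,-11.5,0,0,0,0.35,0]],
])

```text
clock: 0.52
eef_pos: [343.4, 428.7, 231.0]
tool_rot: [-3.141, 0.0, 2.354]
force: [0.8, 0.3, -0.1]
width: 25.6
```

```bash
python3 -c "
from h import *
go(493,60,160)"
```

```text
uvz now 387.3 389.5 231.0 F [ 0.8  0.3 -0.1] clk 0.5167 w 25.612590367184616
shift cm [-32.33 -12.36   7.11] rot [-0.001  0.     0.676]
```

carry_out([
  [[-3.2,-1.2,0,0,0,0.07,0],[-6.4,-2.4,0,0,0,0.14,0],[-9.6,-3.6,0,0,0,0.21,0],[-12.8,-4.8,0,0,0,0.28,0],[-16,-6,0,0,0,0.35,0]],
])

```text
clock: 0.93
eef_pos: [414.2, 273.3, 231.2]
tool_rot: [-3.141, -0.0, 2.004]
force: [0.4, 0.6, 0.7]
width: -0.1
```

```bash
python3 -c "
from h import *
go(493,60,160)"
```

```text
uvz now 441.0 227.5 231.2 F [0.4 0.6 0.7] clk 0.9333 w -0.10988502860831326
shift cm [-17.53  -0.43   7.12] rot [-0.     0.     0.326]
```

carry_out([
  [[-3.5,-0.1,0.6,0,0,0.066,0],[-7.0,-0.2,1.8,0,0,0.132,0],[-10.5,-0.3,3.4,0,0,0.2,0],[-14,-0.4,5.2,0,0,0.265,0],[-17.5,-0.4,7.1,0,0,0.326,0]],
])

```text
clock: 1.35
eef_pos: [484.6, 113.2, 159.8]
tool_rot: [3.141, -0.0, 1.678]
force: [1.2, -0.0, -0.1]
width: -0.0
```

Run:
```python
from h import *
go(493,50,45)
s=read_state(); im=get_image('wrist'); cv2.imwrite('pics/w1.png',im['img']); T=np.eye(4);T[:3,:3]=R.from_euler('xyz',s['tool_rot']).as_matrix();T[:3,3]=s['eef_pos'];im['T']=T@im['T_tool_cam'];np.savez('w1.npz',**im); print(im['T'].round(2))
im=get_image('scene'); cv2.imwrite('pics/s1.png',cv2.resize(im['img'][120:285,150:350],None,fx=4,fy=3.6))
```

```text
uvz now 493.9 60.8 159.8 F [ 1.2 -0.  -0.1] clk 1.35 w -0.011472074850949742
shift cm [-1.08 -0.1  11.48] rot [ 0. -0.  0.]
[[ 9.9000e-01  1.0000e-01  3.0000e-02  4.7679e+02]
 [ 1.1000e-01 -9.6000e-01 -2.7000e-01  1.8103e+02]
 [ 0.0000e+00  2.7000e-01 -9.6000e-01  3.0377e+02]
 [ 0.0000e+00  0.0000e+00  0.0000e+00  1.0000e+00]]
```

View pics/w1.png

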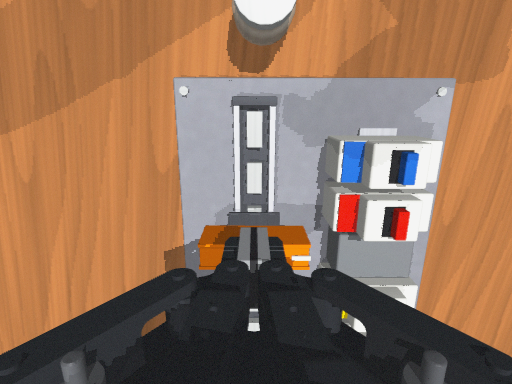

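View pics/s1.png

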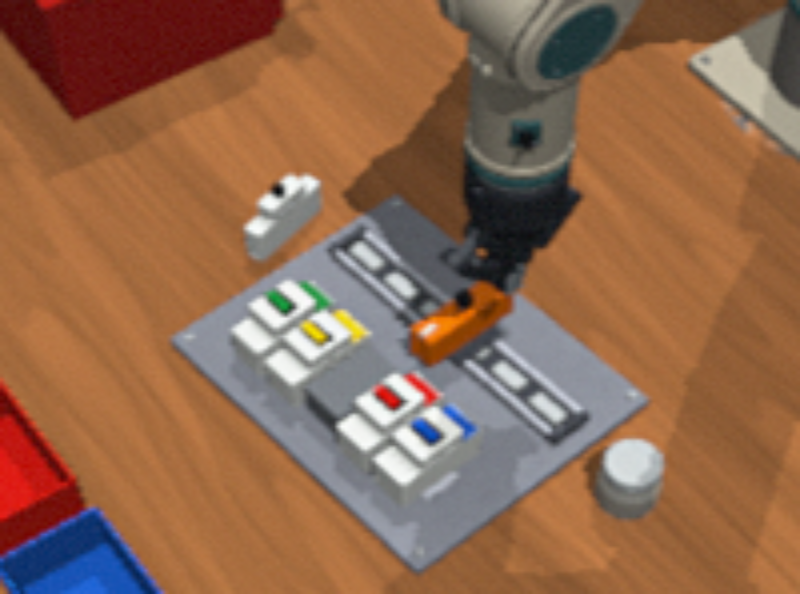

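Run:
```python
from h import *
im=dict(np.load('w1.npz')); c=cloud(im)
B=np.stack([c@BX,c@BY,c[...,2]],-1)
for v in list(range(92,275,4)): print(v,B[v,254].round(1),im['img'][v,254], B[v,216].round(1))
```

```text
92 [494.  141.4  12.9] [181 171 168] [459.  141.4  13.7]
96 [494.  137.5  25. ] [120 110 113] [458.9 137.9  13.4]
100 [494.  134.1  25.9] [112 108 104] [458.7 134.4  12.8]
104 [494.  130.7  25.2] [107 101  97] [458.5 130.8  12.7]
108 [494.  127.2  16.8] [60 58 55] [458.5 127.2  13.3]
112 [494.  123.7  22.6] [233 233 232] [458.2 123.6  12.1]
116 [494.  120.2  23.9] [231 231 229] [458.1 119.9  12.7]
120 [494.  116.7  24. ] [230 232 229] [457.9 116.2  11.8]
124 [494.  113.1  23.2] [229 231 229] [457.9 112.5  13.1]
128 [494.  109.4  22.3] [229 229 227] [458.  108.9  14.5]
132 [494.  105.9  23.3] [228 229 226] [457.7 105.1  13.6]
136 [494.  102.2  23.3] [227 228 226] [457.6 101.3  13.5]
140 [494.   98.5  23.3] [227 228 225] [457.3  97.4  12.6]
144 [494.   94.9  24.2] [225 227 226] [457.3  93.6  13.2]
148 [494.   90.1  15.8] [68 66 63] [457.3  89.9  14.3]
152 [494.   86.2  15.7] [109 102  99] [457.   85.9  13.4]
156 [494.   82.4  16. ] [110 103 100] [456.9  82.   13.3]
160 [494.   78.4  15.9] [99 93 89] [456.8  78.1  13.7]
164 [494.   76.   23.9] [226 227 225] [456.8  74.3  14.6]
168 [494.
[... 802 characters left out ...]
.6  30.5] [94 87 85] [454.5  11.   14.2]
228 [493.7  71.2 167. ] [37 34 35] [457.6  16.8  38.5]
232 [493.7  71.1 171.6] [40 35 33] [458.7  16.7  47.5]
236 [493.7  71.  176. ] [32 33 33] [459.8  16.8  56.6]
240 [493.7  71.3 180.9] [42 39 37] [460.7  16.3  63.9]
244 [493.6  71.9 186.1] [33 31 29] [461.6  16.4  71.9]
248 [493.6  71.5 189.1] [37 36 37] [493.4 129.1 303.8]
252 [493.6  71.3 192.4] [38 35 38] [461.5   9.2  72.6]
256 [493.6  71.  195.2] [34 30 33] [461.4   5.6  72.9]
260 [493.6  71.1 198.7] [51 49 51] [461.1   1.3  72. ]
264 [493.6  69.6 199. ] [69 67 67] [461.   -2.5  72.1]
268 [493.6  67.2 198.1] [65 64 62] [479.8  72.5 206.9]
272 [493.6  66.5 199.8] [65 65 62] [480.2  72.7 210.1]
```

The order along the rail is green, yellow, blank, red, blue, so green is at y = -90. The slide is at about +10, so it has to travel about 100 mm toward -y, through the yellow notch. I'll lower the closed fingers on the slide's +y side.

carry_out([
  [[-0.5,-0.1,3,0,0,0,0],[-1.0,-0.1,6,0,0,0,0],[-1.0,-0.1,9,0,0,0,0],[-1.0,-0.1,11.4,0,0,0,0],[-2.0,-0.1,11.4,0,0,0,0]],
])

```text
clock: 1.87
eef_pos: [482.2, 96.6, 42.6]
tool_rot: [-3.134, -0.001, 1.685]
force: [-0.7, 0.7, 0.7]
width: 0.1
```

```bash
python3 -c "
from h import *
go(493,26,45)"
```

```text
uvz now 489.7 44.6 42.6 F [-0.7  0.7  0.7] clk 1.8667 w 0.058243192363579645
shift cm [-1.86  0.31 -0.25] rot [-0.008 -0.001  0.007]
```

carry_out([
  [[0,0,0,0,0,0,0],[-0.4,0,0,0,0,0,0],[-0.8,0,0,0,0,0,0],[-1.1,0,0,0,0,0,0],[-1.4,0,0,0,0,0,0]],
])

```text
clock: 2.28
eef_pos: [487.9, 80.6, 47.5]
tool_rot: [3.139, -0.0, 1.681]
force: [0.7, 2.2, 1.7]
width: 0.4
```

```bash
python3 -c "
from h import *
go(493,26,45)"
```

```text
uvz now 493.7 28.0 47.5 F [0.7 2.2 1.7] clk 2.2833 w 0.42222900366368044
shift cm [-0.2  -0.07  0.25] rot [ 0.002 -0.     0.003]
```

Contact made at 2 N. I'll push to just before the yellow notch.

carry_out([
  [[-0.8,0,0,0,0,0,0],[-1.8,0,0,0,0,0,0],[-2.8,0,0,0,0,0,0],[-3.6,0,0,0,0,0,0],[-4.2,0,0,0,0,0,0]],
])

```text
clock: 2.7
eef_pos: [492.0, 40.9, 47.4]
tool_rot: [3.14, -0.003, 1.683]
force: [-0.4, 6.9, 6.0]
width: 0.0
```

```bash
python3 -c "
from h import *
go(493,-27,45)"
```

```text
uvz now 493.6 -11.9 47.4 F [-0.4  6.9  6. ] clk 2.7 w 0.0001673866744047879
shift cm [-1.51 -0.06  0.23] rot [ 0.001 -0.003  0.005]
```

carry_out([
  [[-0.4,0,0,0,0,0,0],[-0.7,0,0,0,0,0,0]],
])

```text
clock: 2.87
eef_pos: [492.7, 33.8, 47.3]
tool_rot: [3.141, -0.003, 1.682]
force: [-0.1, 4.2, 2.7]
width: 0.5
```

carry_out([
  [[-0.2,0,0,0,0,0,0],[-0.4,0,0,0,0,0,0]],
])

```text
clock: 3.03
eef_pos: [493.2, 28.5, 46.9]
tool_rot: [3.14, -0.001, 1.682]
force: [0.3, 1.4, 0.9]
width: 0.2
```

carry_out([
  [[-0.2,0,0,0,0,0,0],[-0.4,0,0,0,0,0,0]],
])

```text
clock: 3.2
eef_pos: [493.5, 25.2, 46.6]
tool_rot: [3.141, -0.002, 1.682]
force: [-0.5, 8.2, 5.6]
width: -0.2
```

```bash
python3 -c "
from h import *
go(493,-27,45)"
```

```text
uvz now 493.3 -27.6 46.6 F [-0.5  8.2  5.6] clk 3.2 w -0.1523140413744697
shift cm [ 0.06 -0.03  0.16] rot [ 0.    -0.002  0.004]
```

Force fell to about 1.4 N and then rose to 8 N: that's the yellow notch, at TCP v of about -26, so green should be near -71. I'll push out toward -55.

carry_out([
  [[-0.4,0,0,0,0,0,0],[-0.8,0,0,0,0,0,0],[-1.2,0,0,0,0,0,0],[-1.7,0,0,0,0,0,0],[-2.2,0,0,0,0,0,0]],
])

```text
clock: 3.62
eef_pos: [495.6, 4.9, 46.6]
tool_rot: [-3.141, -0.003, 1.684]
force: [-0.6, 6.4, 5.1]
width: 0.1
```

```bash
python3 -c "
from h import *
go(493,-71,45)"
```

```text
uvz now 493.3 -48.1 46.6 F [-0.6  6.4  5.1] clk 3.6167 w 0.06894516557950144
shift cm [-2.29 -0.04  0.15] rot [-0.    -0.003  0.006]
```

carry_out([
  [[-0.5,0,0,0,0,0,0],[-0.9,0,0,0,0,0,0],[-1.3,0,0,0,0,0,0],[-1.5,0,0,0,0,0,0]],
])

```text
clock: 3.95
eef_pos: [497.4, -12.4, 46.5]
tool_rot: [3.142, -0.001, 1.681]
force: [-1.0, 3.1, 2.8]
width: -0.0
```

carry_out([
  [[-0.15,0,0,0,0,0,0],[-0.3,0,0,0,0,0,0]],
])

```text
clock: 4.12
eef_pos: [497.7, -16.1, 46.3]
tool_rot: [3.142, 0.0, 1.681]
force: [-0.1, 1.1, 1.2]
width: 0.0
```

```bash
python3 -c "
from h import *
go(493,-71,45)"
```

```text
uvz now 493.1 -69.2 46.3 F [-0.1  1.1  1.2] clk 4.1167 w 0.0191240994136675
shift cm [-0.18 -0.02  0.13] rot [0.    0.    0.003]
```

carry_out([
  [[-0.1,0,0,0,0,0,0],[-0.2,0,0,0,0,0,0]],
])

```text
clock: 4.28
eef_pos: [497.9, -18.5, 46.1]
tool_rot: [-3.141, 0.001, 1.68]
force: [0.8, 1.8, 0.5]
width: -0.2
```

carry_out([
  [[0,0,0,0,0,0,0],[0,0,0,0,0,0,0]],
])

```text
clock: 4.45
eef_pos: [497.7, -18.2, 46.1]
tool_rot: [-3.141, 0.001, 1.68]
force: [0.9, -1.1, -0.4]
width: -0.3
```

carry_out([
  [[-0.1,0,0,0,0,0,0],[-0.15,0,0,0,0,0,0],[-0.15,0,0,0,0,0,0]],
])

```text
clock: 4.7
eef_pos: [497.8, -18.8, 46.2]
tool_rot: [-3.141, -0.001, 1.681]
force: [0.0, 1.2, -0.9]
width: -0.1
```

```bash
python3 -c "
from h import *
go(493,-60,45)"
```

```text
uvz now 492.9 -71.8 46.2 F [ 0.   1.2 -0.9] clk 4.7 w -0.05109605020300355
shift cm [1.18 0.01 0.12] rot [-0.001 -0.001  0.003]
```

Now back off and look.

carry_out([
  [[1.0,0,0,0,0,0,0],[3.0,0,0,0,0,0,0],[5.0,0,-2,0,0,0,0],[6.5,0,-5.5,0,0,0,0],[7.5,0,-9,0,0,0,0]],
])

```text
clock: 5.12
eef_pos: [488.3, 57.8, 136.4]
tool_rot: [-3.138, -0.001, 1.683]
force: [1.2, -0.0, -0.5]
width: 0.1
```

carry_out([
  [[3,0,-2,0,0,0,0],[3,0,-2,0,0,0,0],[3,0,-2,0,0,0,0]],
])

```text
clock: 5.37
eef_pos: [487.0, 88.1, 157.6]
tool_rot: [3.138, -0.001, 1.685]
force: [0.3, -0.3, -0.0]
width: -0.1
```

Run:
```python
from h import *
go(493,-71,45)
s=read_state(); im=get_image('wrist'); cv2.imwrite('pics/w2.png',im['img']); T=np.eye(4);T[:3,:3]=R.from_euler('xyz',s['tool_rot']).as_matrix();T[:3,3]=s['eef_pos'];im['T']=T@im['T_tool_cam'];np.savez('w2.npz',**im)
im=get_image('scene'); np.savez('scene2.npz',**im); cv2.imwrite('pics/s2.png',cv2.resize(im['img'][160:285,180:325],None,fx=5,fy=4.8,interpolation=cv2.INTER_CUBIC))
c=cloud(im);hsv=cv2.cvtColor(im['img'],cv2.COLOR_BGR2HSV)
roi=np.zeros(hsv.shape[:2],np.uint8); roi[168:282,188:316]=1
mm=(cv2.inRange(hsv,(8,150,120),(20,255,255))>0)&(roi>0)&(abs(c[...,2]-71)<4)
vv,uu=np.where(mm); w=ray(im,np.c_[uu,vv],71)[:,:2].astype(np.float32); r=cv2.minAreaRect(w); print(r,'v',np.array(r[0])@BY[:2])
for n,lo,hi in(('green',(45,80,60),(80,255,255)),):
    nn,l,s,ce=cv2.connectedComponentsWithStats(cv2.inRange(hsv,lo,hi)*roi)
    for i in range(1,nn):
        if s[i,4]>6: print(n,ray(im,ce[i],87)[0]@BY,ray(im,ce[i],77)[0]@BY)
```

```text
uvz now 493.7 35.6 157.6 F [ 0.3 -0.3 -0. ] clk 5.3667 w -0.06938488997778985
shift cm [-10.67  -0.18  11.25] rot [ 0.003 -0.001  0.008]
((498.8106384277344, -40.18999099731445), (95.0042953491211, 27.367700576782227), 5.576938152313232) v -93.23109533012962
green -79.44431149175806 -84.85603881815881
green -92.70700411071766 -98.22426950609773
```

View pics/s2.png

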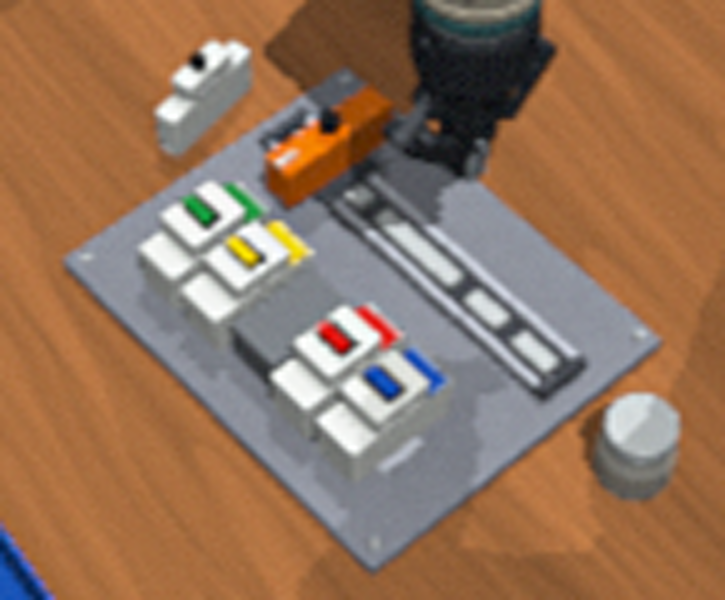

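View pics/w2.png

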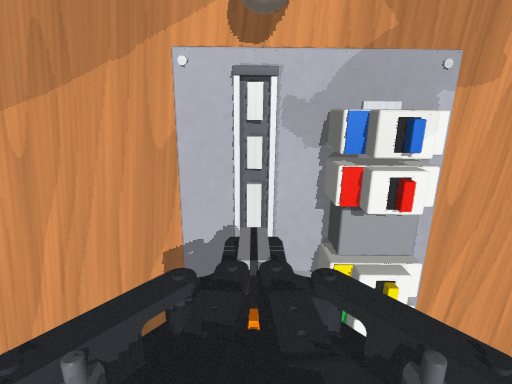

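The slide lies level with the green lever (-93.2 against -92.7). To check the pin's drop I'll move the wrist camera so it can see the knob.

carry_out([
  [[-1,0,-3,0,0,0,0],[-4.5,0,-4,0,0,0,0],[-8.5,0,-4,0,0,0,0],[-12.5,0,-4,0,0,0,0],[-15,0,-4,0,0,0,0]],
])

```text
clock: 5.88
eef_pos: [502.2, -69.7, 195.8]
tool_rot: [-3.14, 0.003, 1.675]
force: [0.4, -0.7, -0.1]
width: 0.0
```

carry_out([
  [[-2,0,0,0,0,0,0],[-3,0,0,0,0,0,0],[-3,0,0,0,0,0,0],[-3,0,0,0,0,0,0]],
])

```text
clock: 6.22
eef_pos: [505.6, -93.6, 195.5]
tool_rot: [-3.14, -0.001, 1.679]
force: [0.5, 0.5, 0.1]
width: -0.3
```

Run:
```python
from h import *
s=read_state(); im=get_image('wrist'); cv2.imwrite('pics/w3.png',im['img']); T=np.eye(4);T[:3,:3]=R.from_euler('xyz',s['tool_rot']).as_matrix();T[:3,3]=s['eef_pos'];im['T']=T@im['T_tool_cam'];np.savez('w3.npz',**im)
c=cloud(im);B=np.stack([c@BX,c@BY,c[...,2]],-1)
ok=(im['z_map']>0)&(abs(B[...,0]-493)<60)&(B[...,1]>-125)&(B[...,1]<-60)
k=ok&(B[...,2]>79)&(B[...,2]<100)&(abs(B[...,0]-493)<15); t=ok&(abs(B[...,2]-71)<4)
print('knob',k.sum(),np.percentile(B[k],[10,50,90],axis=0).round(1) if k.sum() else '');print('top',t.sum(),np.percentile(B[t],[2,50,98],axis=0).round(1))
s2=np.load('scene2.npz')
for f in('scene0.npz','scene2.npz'):
    a=dict(np.load(f)); c=cloud(a); B=np.stack([c@BX,c@BY,c[...,2]],-1)
    cen=6 if '0' in f else -94
    q=(abs(B[...,0]-493)<14)&(abs(B[...,1]-cen)<14)&(B[...,2]>76)&(B[...,2]<110)
    print(f,q.sum(),np.sort(B[q][:,2]).round(1))
```

```text
knob 279 [[ 488.3 -100.4   86. ]
 [ 494.1  -95.5   87. ]
 [ 499.   -89.9   87.9]]
top 2724 [[ 448.3 -106.9   70.9]
 [ 493.7  -94.7   72.4]
 [ 539.2  -83.7   74.1]]
scene0.npz 25 [76.2 76.4 79.4 83.6 86.1 87.2 87.4 87.9 88.9 89.2 89.8 90.2 90.2 90.5
 91.  91.1 91.4 91.7 92.  93.2 93.7 94.3 94.8 94.8 96.7]
scene2.npz 26 [76.6 76.7 76.8 77.2 78.1 78.2 78.7 80.1 80.8 81.8 82.6 83.  84.1 84.4
 84.4 84.6 85.  85.  85.1 85.2 86.1 86.2 87.2 87.5 89.4 95.2]
```

View pics/w3.png

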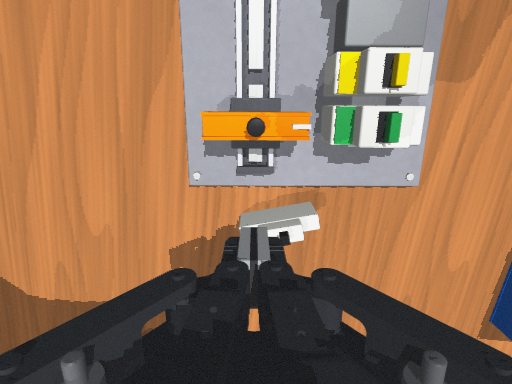

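The wrist view shows the slide at about (256,126) with its pointer facing the green breaker. The knob is 14.6 mm above the block top (15 mm expected when dropped, 19 mm when riding), so the pin is in.

```bash
python3 -c "
from h import *
print(read_state()['force']); print(finish_job())"
```

```text
[0.68702729 0.1584884  0.64173476]
the job is handed in; nothing more can be done
None
```

The orange slide is clicked into the notch in front of the green breaker, and the job is handed in after about 6 s of robot time. I pushed it about 100 mm with the closed fingertips from one side, through the yellow notch. I never gripped it or touched the pin, then backed the arm clear.

**Pin dropped:** in the wrist view the knob top is 14.6 mm above the block, against 15 mm expected when dropped and 19 mm when riding. The scene camera also shows the knob about 5 mm lower than at the start.

**Slide position:** along the rail, in world millimetres, the slide's centre is at -95 in the wrist view, which is where the notch spacing puts the green notch. The scene camera puts the slide at -93.2 and the green lever at -92.7. These agree within the 2 mm calibration.

**Force feel:** the push force fell off going into the green notch, but I did not push far enough to feel it rise again there. The rise was felt only in the yellow notch. Forces I read while pushing stayed under 10 N, and the arm was free of contact at hand-in.

**Other objects:** the breakers, spare breaker and jar looked unmoved in the last pictures. I did not measure the rest of the counter or the cabinet again, but the arm never went near them.

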